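# Free the stuck sampler drawer with the service pin

## Robot

A 6-joint arm with a two-finger parallel gripper is mounted at the origin on a cart in front of the work surface, level with it; the furniture and walls round the work are solid. World frame = base frame: x ahead of the robot, y to its left, z up, the work surface at z = 0. Lengths are in m, angles in rad, forces in N, time in s.
With the tool pointing down it reaches from about 0.35 to 0.975 m from the base axis. Payload 4.9 kg.
Tool frame: the origin (TCP) lies at the very end of the fingers, on their centre line; the grasp point (between the pads) lies 19 mm behind it; z points along the fingers, y is the line along which they close (so a half turn about z gives the same grasp; the last joint's range is limited). The gripper opens to 85 mm and grips with 20 to 120 N. Pads are 22 mm wide; open, the fingers measure 114 mm over their backs; the gripper's body (76 mm by 85 mm) begins 54 mm behind the grasp point. The pads swing forward as they close: fully open they stand 13 mm farther back than shut.
Start: joints at [1.171, 0.053, 1.613, -0, 1.476, -0.119], TCP at [0.173, 0.601, 0.231] pointing down, gripper open.
Joint ranges: [-3.01, 3.01], [-1.01, 2.22], [0.06, 2.58], [-1.02, 4.17], [0.09, 2.62], [-3.14, 3.14]. Speed limits (rad/s): [2.57, 2.57, 3.14, 3.14, 3.14, 3.14].

## Interface

Orientations are given as a unit quaternion [w, x, y, z].
In Python, from plant import manip, vision, order gives the robot as it stands.
- The arm moves only by the tool play_rows, never from a script. Its argument "steps" is a list that holds one entry, the list of rows, each a list of 6 numbers: the shift along the tool's x, y, z in mm, then the turn, a rotation vector about the tool's x, y, z in degrees. A call has 1 to 12 rows; each row is the pose to reach, as a shift and turn from the pose commanded when the call began, along the tool's axes at that moment; what a row does not reach only later rows make up. A row lasts 1/12 s, in which the tool goes at most 41.7 mm and 7.16 degrees, less where a joint would pass 70% of its speed; a pose out of reach is approached as far as the arm can. A call with a gripper value outside its range is refused whole. "claw" is the gripper's target within -1 to 1 (fully open at 1, half-way at 0, shut at -1), set as the call begins (left out, the last holds). The fingers move at their own pace and stop on an object; the grip force is fixed at half the most. Time passes only in rows, so rows that repeat a pose let the fingers close. It gives the time, the measured TCP pose, the force, the opening and the grip force at its end, in the units of the state.
- manip.state(): the state, without advancing time (a new reading comes with each control period).
- vision.grab_frame(name): name is "scene" or "top"; returns (picture, depth): 480x640x3 uint8, blue, green, red; 480x640 float32, m along the optical axis (not along the pixel's ray), 0 where there is no reading.
- vision.camera_info(name): a dict with "K" (3x3 intrinsics, pixels), "eye" and "orientation" of the camera in the world. Camera axes: x right, y down, z forward; pixel columns grow to the right and rows downward; lengths in m; the calibration is good to about 2 mm. A picture is of the moment at which its call begins. camera_info takes no time and is no camera call.
- order.job_done(): hands the job in; it is judged then, once.
The state is a dict: "time": time; "joint_pos": joint angles; "joint_vel": joint speeds; "joint_efforts": joint torques, N m; "tool_pos": TCP position; "tool_rot": TCP orientation; "contact_force": force on the tool from outside, world axes, zero at the start; "ft_torque": the same for the moment, N m; "gripper_width": opening from 0.0 (shut) to 1.0 (fully open); "grasp_force": force on a finger pad.
Only numpy, scipy, OpenCV 4.12 (cv2) and the standard library are available. Lean on these libraries where they do the work, as an engineer would, in place of code of your own. Each camera call takes 0.05 s, during which the arm holds its last target. There are 200 camera calls.

## Task

The sampler's drawer is stuck shut: push the service pin down through the slot in the sampler's lid and feel gently along the slot for the hidden spring catch (it gives under the pin, the metal either side of it does not), then press it until the drawer springs open. Put the pin back fully home in its stand, and stand the sample cup from the drawer upright and wholly on the rubber mat; leave the drawer open and the bystanding glassware and bottles where they are.

Things in the scene. Friction and masses are not known exactly. Their poses are not given: they have to be found in the camera images.
- sampler: white bench sampler fixed to the counter, a box 220 long (its x) x 160 wide (its y) x 92 mm high. Origin on the underside, 115 mm behind the drawer front and 105 mm before the back; its x axis points from the drawer front to the back, z up. The drawer opens along its -x.
- slot (a point): centre of the service slot at the lid's upper surface (92 mm up, 60 mm behind the sampler's origin). The slot is 64 mm long along the sampler's y and 17 mm wide along x, with a flat black border; lid 6 mm thick. Axes as the sampler's. Pushing the pin on the sampler with more than 60 N spoils the work.
- pad_level (a point): point 40 mm straight below the slot's centre: the level of the hidden catch's flat pad, 20 mm long along the slot, whose centre is anywhere within 20 mm either side of this point along y, different every time. The pad goes down 13 mm on a spring (about 4 N at first, 8 N at the end) and lets the drawer go after about 8 mm.
- drawer (a joint): opening of the grey drawer in m: 0 shut and caught, 0.1 fully out; once let go a damped spring drives it fully out in about a second and holds it there. In the slot, either side of the catch's pad, rigid metal lies 45 mm below the lid's surface with a 26 mm gap for the pad: the pin gets deep enough only with its centre within about 8 mm of the pad's centre.
- pin: service pin: steel shaft 10 mm in diameter and 80 mm long below a black square grip 24 x 24 x 52 mm (x, y, z). Origin at the tip of the shaft, z along it to the grip; the grip spans 80 to 132 mm from the tip. 0.12 kg. It starts upright in its stand, tip 5 mm above the counter.
- pin_stand: fixed aluminium block 70 x 70 x 85 mm, origin at the centre of its underside, z up; a 17 mm wide round hole in the middle of the top, 83 mm deep, in which the pin stands with its grip resting on the block (pin tip 5 mm above the block's underside).
- cup: sample cup, screw lid 61 mm across, 63 mm high, held at 58 mm width, about 0.12 kg; origin at the centre of its underside. Stands in the drawer in a ring 12 mm high, 65 mm inside, 65 mm before the sampler's origin (165 when open). The drawer front, 86 mm high, is 42 mm before it; drawer sides, 34 mm high, 66 mm beside it: grasp with a finger each side along the sampler's y.
- mat: fixed black rubber mat 160 x 160 x 4 mm, origin at the centre of its underside
- beaker: bystander: glass beaker 72 mm wide, 105 mm high, origin at the centre of its underside
- wash_bottle: bystander: white plastic wash bottle with a bent blue spout, 68 x 99 x 235 mm, origin under its centre
- amber_small: bystander: brown glass bottle, 72 mm wide, 170 mm high, origin under its centre

How it is judged:
On the way:
1. the drawer is released while the pin's tip is down inside the slot (value of joint drawer above 0.012 m and z of pin in the frame of slot below -0.03 m and horizontal distance between pin and slot below 0.04 m), for 0.02 s.
At the end, for the whole second after the job is handed in: The drawer is open (more than 90 of 100 mm); the pin stands upright in its stand, at most 7 mm short of fully home; the cup stands upright and still on the mat, its centre within 55 mm of the mat's centre along both of the mat's axes (its foot wholly on the mat) (value of joint drawer above 0.09 m and horizontal distance between pin and pin_stand below 0.008 m and z of pin in the frame of pin_stand below 0.012 m and angle between each of pin, cup's own z axis and vertical below 0.1 rad and x of cup in the frame of mat between -0.055 and 0.055 m and y of cup in the frame of mat between -0.055 and 0.055 m and z of cup in the frame of mat below 0.01 m and linear speed of each of cup, pin below 0.02 m/s); the robot touches nothing.
It fails at once if the pin was pushed on the sampler with more than 60 N (contact force between pin and sampler above 60 N).
It fails at once if the sample cup was tipped (angle between cup's own z axis and vertical above 0.6 rad).
It fails at once if a bystander was moved by more than 30 mm (distance of any of beaker, wash_bottle, amber_small from where it was at the start of the episode above 0.03 m).
It also fails if it takes over 72 s, if anything falls off the work surface, if the arm or the gripper's body presses on something with over 40 N, if the wrist force passes 120 N, or if a joint passes its speed limit or range.

## Working session

There is one attempt and no reset: what is moved stays moved. The work goes in short steps, Python scripts to look and compute and a tool call to move; the robot and the scene stay as the last step left them, time stands still between calls to the robot, and variables do not carry over. Pictures are saved under pics/ and viewed, at most 10 in all, crops included, and the job is handed in when it is done.

Besides the shell and the picture viewer there is one more tool, called as a command line: name --argument value ..., lists and objects as JSON in quotes. play_rows: Moves the arm, as the interface text tells. Its arguments: {"type":"object","properties":{"steps":{"type":"array"},"claw":{"type":"number"}},"required":["steps"]}

```bash
ls; mkdir -p pics; cat > h.py <<'E'
import numpy as np, cv2
from scipy.spatial.transform import Rotation as R
from plant import manip, vision, order
def q2R(q): return R.from_quat([q[1],q[2],q[3],q[0]]).as_matrix()
def cloud(name):
    im,d=vision.grab_frame(name); c=vision.camera_info(name)
    K=np.array(c["K"]); v,u=np.mgrid[0:480,0:640]
    P=np.stack([(u-K[0,2])*d/K[0,0],(v-K[1,2])*d/K[1,1],d],-1)
    W=P@q2R(c["orientation"]).T+np.array(c["eye"]); W[d==0]=np.nan
    return im,W
E
python3 - <<'E'
from h import *
for n in ("top","scene"):
    im,W=cloud(n); cv2.imwrite(f"pics/{n}0.png",im); np.save(n+"0.npy",W)
    c=vision.camera_info(n); print(n,c)
s=manip.state(); print(s)
E
```

```text
pics
top {'K': array([[457.10365804,   0.        , 322.07421553],
       [  0.        , 457.10365804, 233.48236934],
       [  0.        ,   0.        ,   1.        ]]), 'eye': array([0.32993327, 0.07135657, 1.29519131]), 'orientation': array([-0.05255151,  0.70896438, -0.7003529 ,  0.06413782])}
scene {'K': array([[600.98680118,   0.        , 305.77485491],
       [  0.        , 600.98680118, 241.03309114],
       [  0.        ,   0.        ,   1.        ]]), 'eye': array([-0.72402538,  0.93466677,  1.0742939 ]), 'orientation': array([ 0.2282086 , -0.40828411,  0.77811105, -0.41924707])}
{'time': 0.1, 'joint_pos': array([ 1.17100939e+00,  5.32914061e-02,  1.61415583e+00,  1.28366866e-05,
        1.47601317e+00, -1.19017111e-01]), 'joint_vel': array([ 0.00038349, -0.00141327, -0.00441712,  0.0008692 ,  0.00083689,
       -0.00023143]), 'joint_efforts': array([-3.48008803e-05, -3.94903564e+01, -3.71362746e+01, -1.92922025e-04,
        3.90845962e-03, -1.32451132e-05]), 'tool_pos': array([0.17296908, 0.59999932, 0.23018613]), 'tool_rot': array([-2.45716816e-04,  1.39924797e-01,  9.90161693e-01, -9.00992859e-04]), 'contact_force': array([-0.28137273,  0.04057771,  0.26333003]), 'ft_torque': array([-0.06090378, -0.00250117,  0.0504979 ]), 'grasp_force': 0.0, 'gripper_width': 0.9986538770472151}
```

View pics/top0.png

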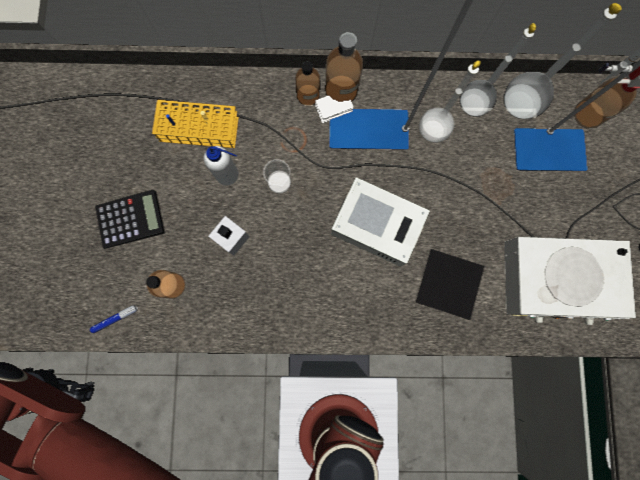

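View pics/scene0.png

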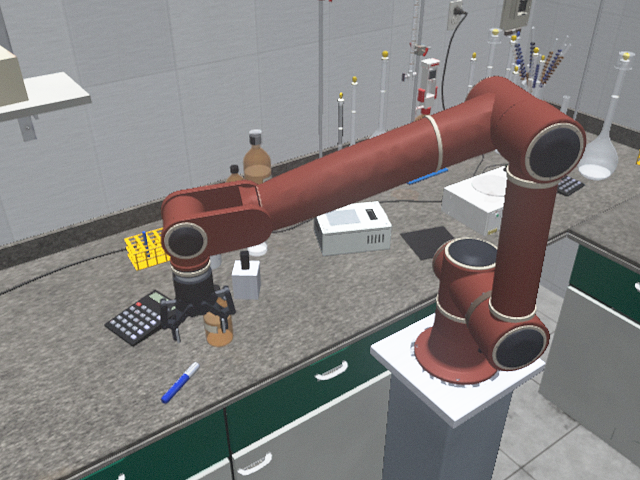

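The top view shows the sampler at px (380,220) with its slot at (403,230), the pin stand at (228,234) and the mat at (450,284). The amber bottle is at (165,284), the wash bottle at (217,160) and the beaker at (277,178). The scene view shows the gripper over the left part of the counter near the amber bottle.

```bash
cat > m.py <<'E'
from h import *
im=cv2.imread("pics/top0.png"); W=np.load("top0.npy"); g=im.max(2).astype(int)
def rect(m,name,box):
    u0,v0,u1,v1=box; k=np.zeros_like(m); k[v0:v1,u0:u1]=m[v0:v1,u0:u1]
    n,l,st,_=cv2.connectedComponentsWithStats(k.astype(np.uint8)); i=1+st[1:,4].argmax(); k=l==i
    P=W[k]; c,sz,a=cv2.minAreaRect((P[:,:2]*1000).astype(np.float32))
    print(name,"c",np.round(c,1),"sz",np.round(sz,1),"ang",round(a,1),"z",np.round(np.nanpercentile(P[:,2],[5,50,95]),4),"n",k.sum(),"mean",np.round(P.mean(0),4))
Z=np.nan_to_num(W[...,2])
rect(abs(Z-.092)<.012,"sampler",(320,170,440,275))
rect((g<60),"slot",(385,205,420,250))
rect((g<45),"mat",(410,240,495,325))
rect(abs(Z-.085)<.015,"stand",(200,210,260,260))
rect(abs(Z-.137)<.015,"grip",(200,210,260,260))
rect(Z>.03,"beaker",(255,150,300,200))
rect(Z>.03,"wash",(195,140,245,190))
rect(Z>.03,"amber",(135,262,195,305))
E
python3 m.py
```

```text
sampler c [ 571.5 -105.3] sz [220.4 161.3] ang 65.7 z [0.0865 0.0915 0.0955] n 4770 mean [ 0.5695 -0.1049  0.0913]
slot c [ 545.  -163.7] sz [20.2 67.4] ang 66.2 z [0.0796 0.0841 0.094 ] n 181 mean [ 0.5462 -0.1651  0.0851]
mat c [nan nan] sz [0. 0.] ang 0.0 z [-0.0009  0.0035  0.0077] n 3102 mean [nan nan nan]
stand c [528.1 306.9] sz [70.9 69.8] ang 53.0 z [0.0793 0.0846 0.0889] n 587 mean [0.5258 0.3045 0.0845]
grip c [529.  306.9] sz [23.8 24.8] ang 60.4 z [0.1287 0.1361 0.1395] n 97 mean [0.5278 0.3063 0.1354]
beaker c [695.9 177.7] sz [70.5 69.9] ang 53.5 z [0.0358 0.0763 0.1051] n 436 mean [0.6995 0.1787 0.0746]
wash c [716.1 319.8] sz [61.5 83.6] ang 23.5 z [0.0474 0.1557 0.2201] n 873 mean [0.7026 0.3201 0.1428]
amber c [392.7 463.1] sz [65.8 71. ] ang 81.0 z [0.0474 0.1213 0.1709] n 832 mean [0.3908 0.4532 0.1171]
```

```bash
python3 -c "
import cv2
im=cv2.imread('pics/top0.png')
a=cv2.resize(im[185:285,300:500],None,fx=4,fy=4,interpolation=cv2.INTER_CUBIC)
cv2.imwrite('pics/crop0.png',a)"
```

```text
(no output)
```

View pics/crop0.png

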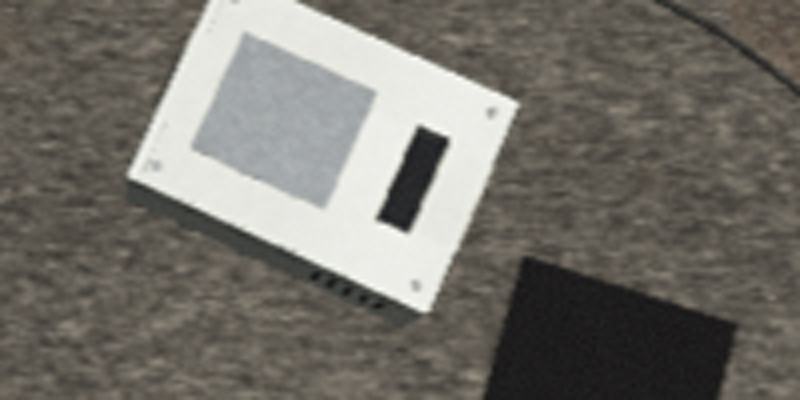

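The crop shows the slot as a black rectangle with crop corners (418,127), (449,138), (408,232) and (377,218). That puts its centre near full-image px (403.2,229.7). The mat is the black square at lower right.

```bash
cat >> h.py <<'E'
def plane(uv,z,name="top"):
    c=vision.camera_info(name); K=np.array(c["K"]); uv=np.atleast_2d(uv)
    r=np.c_[(uv-[K[0,2],K[1,2]])/[K[0,0],K[1,1]],np.ones(len(uv))]@q2R(c["orientation"]).T
    e=np.array(c["eye"]); return (e+r*((z-e[2])/r[:,2])[:,None])[:,:2]
def go(x,y,z,ang=None):
    """shift/turn in tool axes to reach tool-down pose with closing line at ang deg (mod 180)"""
    s=manip.state(); M=q2R(s["tool_rot"]); cur=np.degrees(np.arctan2(M[1,1],M[0,1]))
    if ang is None: ang=cur
    a=cur+(ang-cur+90)%180-90
    ya=np.r_[np.cos(np.radians(a)),np.sin(np.radians(a)),0]; za=np.r_[0,0,-1.]
    T=np.c_[np.cross(ya,za),ya,za]
    print("t",round(s["time"],2),"pos",np.round(s["tool_pos"]*1000,1),"yaw",round(cur,1),"F",np.round(s["contact_force"],1),"w",round(s["gripper_width"],3),"gf",round(s["grasp_force"],1))
    print("shift",np.round(M.T@(np.array([x,y,z])-s["tool_pos"])*1000,1),"turn",np.round(R.from_matrix(M.T@T).as_rotvec(degrees=True),2))
E
python3 - <<'E'
from h import *
im=cv2.imread("pics/top0.png"); g=im.max(2).astype(int); W=np.load("top0.npy"); Z=np.nan_to_num(W[...,2])
def pr(m,box,z,n):
    u0,v0,u1,v1=box; k=np.zeros_like(m); k[v0:v1,u0:u1]=m[v0:v1,u0:u1]
    _,l,st,_=cv2.connectedComponentsWithStats(k.astype(np.uint8)); k=l==1+st[1:,4].argmax()
    v,u=np.nonzero(k); P=plane(np.c_[u,v],z)*1000
    c,sz,a=cv2.minAreaRect(P.astype(np.float32)); print(n,np.round(c,1),np.round(sz,1),round(a,1),"mean",np.round(P.mean(0),1))
pr(g<60,(385,205,420,250),.092,"slot")
pr(g<45,(410,240,495,325),.004,"mat")
pr(g>170,(320,170,440,275),.092,"samp")
pr((g>150),(200,210,260,260),.085,"stand")
pr(g<60,(205,215,240,245),.137,"grip")
go(.173,.6,.32)
E
python3 -c "
import cv2
im=cv2.imread('pics/top0.png')
a=cv2.resize(im[210:260,200:260],None,fx=10,fy=10,interpolation=cv2.INTER_CUBIC)
cv2.imwrite('pics/crop1.png',a)"
```

```text
slot [ 545.2 -163.8] [19.8 66.5] 65.5 mean [ 545.  -163.7]
mat [ 406.7 -311.2] [157.  158.6] 72.7 mean [ 405.9 -311.1]
samp [ 571.4 -104.6] [220.6 158.6] 65.6 mean [ 568.3 -106.3]
stand [528.7 308.3] [71.1 71.6] 52.9 mean [527.2 307. ]
grip [525.1 303.7] [30.4 21.9] 59.0 mean [524.9 303.7]
t 0.1 pos [173.  600.  230.2] yaw 73.9 F [-0.3  0.   0.3] w 0.999 gf 0.0
shift [ -0.   -0.2 -89.8] turn [-0.11 -0.01 -0.  ]
```

View pics/crop1.png

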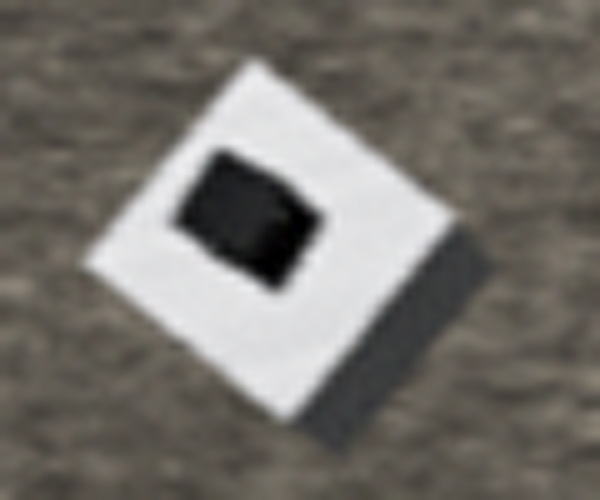

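The crop shows the grip's top face rotated relative to the stand: closing line about 59°, stand edges about 53°. Next I raise the gripper above the amber bottle.

play_rows --steps '[[[0,0,-40,0,0,0],[0,0,-90,0,0,0],[0,0,-90,0,0,0],[0,0,-90,0,0,0]]]' --claw 1

```text
time: 0.43
tool_pos: [0.1739, 0.6022, 0.327]
tool_rot: [0.001, 0.14, 0.99, 0.004]
contact_force: [0.6, 0.3, 0.6]
gripper_width: 1.001
grasp_force: 0.0
```

```bash
python3 -c "
from h import *
go(.5285,.307,.24,59)"
```

```text
t 0.43 pos [173.9 602.2 327. ] yaw 73.9 F [0.6 0.3 0.6] w 1.001 gf 0.0
shift [-422.5 -186.2   85.8] turn [ 5.200e-01 -1.000e-02  1.491e+01]
```

play_rows --steps '[[[-38,-17,0,0,0,2],[-76,-34,0,0,0,4],[-114,-50,0,0,0,6],[-152,-67,0,0,0,8],[-190,-84,0,0,0,10],[-228,-101,0,0,0,12],[-266,-117,0,0,0,14],[-304,-134,0,0,0,15],[-342,-151,10,0,0,15],[-380,-168,30,0,0,15],[-422,-186,60,0,0,15],[-422,-186,80,0,0,15]]]'

```text
time: 1.43
tool_pos: [0.5304, 0.302, 0.2411]
tool_rot: [0.002, 0.27, 0.963, 0.0]
contact_force: [0.1, 0.1, -0.1]
gripper_width: 0.999
grasp_force: 0.0
```

```bash
python3 -c "
from h import *
go(.5285,.307,.095,59)"
```

```text
t 1.43 pos [530.4 302.  241.1] yaw 58.7 F [ 0.1  0.1 -0.1] w 0.999 gf 0.0
shift [  4.6   3.1 146.1] turn [ 0.09  0.16 -0.29]
```

play_rows --steps '[[[0,0,30,0,0,0],[0,0,60,0,0,0],[0,0,60,0,0,0],[0,0,60,0,0,0],[0,0,60,0,0,0]]]'

```text
time: 1.85
tool_pos: [0.5274, 0.3052, 0.1824]
tool_rot: [0.0, 0.268, 0.963, 0.0]
contact_force: [-0.6, -0.8, 1.0]
gripper_width: 0.998
grasp_force: 0.0
```

```bash
python3 -c "
from h import *
go(.5285,.307,.095,59)
im,W=cloud('top'); cv2.imwrite('pics/top1.png',im)
go(.5285,.307,.095,59)
"
```

```text
t 1.85 pos [527.4 305.2 182.4] yaw 58.9 F [-0.6 -0.8  1. ] w 0.998 gf 0.0
shift [ 0.1  2.  87.4] turn [ 0.05  0.04 -0.07]
t 1.9 pos [528.1 305.6 183.7] yaw 58.9 F [-0.7  0.2  1.2] w 0.999 gf 0.0
shift [ 0.5  1.2 88.7] turn [ 0.16  0.12 -0.06]
```

play_rows --steps '[[[0,1,20,0,0,0],[0,1,45,0,0,0],[0,1,65,0,0,0],[0,1,80,0,0,0],[0,1,85,0,0,0],[0,1,85,0,0,0],[0,1,85,0,0,0]]]'

```text
time: 2.48
tool_pos: [0.5288, 0.3064, 0.0985]
tool_rot: [0.001, 0.268, 0.963, 0.001]
contact_force: [0.1, 0.3, 0.9]
gripper_width: 1.003
grasp_force: 0.0
```

play_rows --steps '[[[0,0,0,0,0,0],[0,0,0,0,0,0],[0,0,0,0,0,0],[0,0,0,0,0,0],[0,0,0,0,0,0],[0,0,0,0,0,0],[0,0,0,0,0,0],[0,0,0,0,0,0],[0,0,0,0,0,0],[0,0,0,0,0,0]]]' --claw -1

```text
time: 3.32
tool_pos: [0.5281, 0.3059, 0.0969]
tool_rot: [0.0, 0.268, 0.963, 0.0]
contact_force: [0.9, 0.3, 3.9]
gripper_width: 0.277
grasp_force: 59.3
```

play_rows --steps '[[[0,0,-10,0,0,0],[0,0,-30,0,0,0],[0,0,-60,0,0,0],[0,0,-90,0,0,0],[0,0,-120,0,0,0],[0,0,-150,0,0,0],[0,0,-150,0,0,0],[0,0,-150,0,0,0],[0,0,-150,0,0,0],[0,0,-150,0,0,0]]]'

```text
time: 4.15
tool_pos: [0.5264, 0.3052, 0.2436]
tool_rot: [-0.002, 0.268, 0.963, -0.001]
contact_force: [0.6, 0.6, -1.6]
gripper_width: 0.273
grasp_force: 60.4
```

```bash
python3 -c "
from h import *
go(.5452,-.164,.245,59)
im,W=cloud('scene'); cv2.imwrite('pics/scene1.png',im[150:400,100:420])
im,W=cloud('top'); cv2.imwrite('pics/top1.png',im)
go(.5452,-.164,.245,59)"
```

```text
t 4.15 pos [526.4 305.2 243.6] yaw 58.9 F [ 0.6  0.6 -1.6] w 0.273 gf 60.4
shift [-258.3 -392.1   -0.6] turn [-0.21 -0.15 -0.09]
t 4.25 pos [526.6 305.2 243.7] yaw 58.9 F [-0.2 -0.6 -0.5] w 0.272 gf 60.4
shift [-258.2 -392.2   -0.5] turn [-0.2  -0.14 -0.09]
```

View pics/scene1.png

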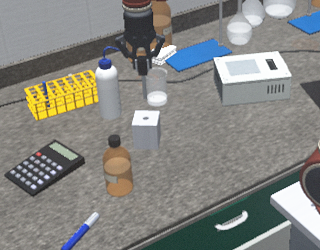

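The gripper has lifted off the stand (crop px (148,125)), whose hole is now empty. Opening 0.27 at 60 N means the pin is held. I'll move to above the slot.

play_rows --steps '[[[-11,-17,0,0,0,0],[-34,-51,0,0,0,0],[-57,-86,0,0,0,0],[-80,-121,0,0,0,0],[-103,-156,0,0,0,0],[-126,-191,0,0,0,0],[-149,-226,0,0,0,0],[-172,-261,0,0,0,0],[-195,-296,0,0,0,0],[-218,-331,0,0,0,0],[-240,-365,0,0,0,0],[-258,-392,0,0,0,0]]]'

```text
time: 5.25
tool_pos: [0.5452, -0.166, 0.245]
tool_rot: [-0.001, 0.269, 0.963, -0.0]
contact_force: [0.3, 0.2, -1.9]
gripper_width: 0.277
grasp_force: 60.3
```

play_rows --steps '[[[0,0,10,0,0,0],[0,0,20,0,0,0],[0,0,20,0,0,0],[0,0,20,0,0,0],[0,0,20,0,0,0],[0,0,20,0,0,0]]]'

```text
time: 5.75
tool_pos: [0.5465, -0.1621, 0.2267]
tool_rot: [0.0, 0.267, 0.964, 0.0]
contact_force: [-0.2, 0.5, -1.2]
gripper_width: 0.272
grasp_force: 60.4
```

```bash
python3 -c "
from h import *
go(.5452,-.164,.245,59)
im,W=cloud('scene'); a=cv2.resize(im[190:290,300:420],None,fx=5,fy=5); cv2.imwrite('pics/scene2.png',a)
go(.5452,-.164,.245,59)"
```

```text
t 5.75 pos [ 546.5 -162.1  226.7] yaw 59.0 F [-0.2  0.5 -1.2] w 0.272 gf 60.4
shift [  0.1  -2.3 -18.3] turn [0.01 0.03 0.01]
t 5.8 pos [ 546.5 -162.3  226.9] yaw 59.0 F [-0.1  0.7 -1.3] w 0.276 gf 60.4
shift [  0.3  -2.2 -18.1] turn [0.01 0.06 0.01]
```

View pics/scene2.png

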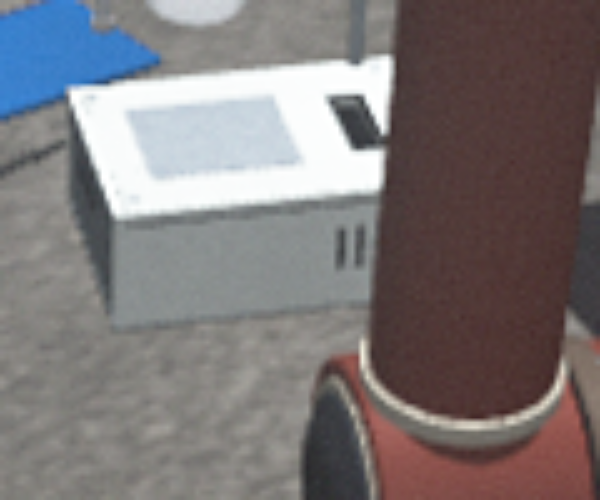

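The forearm hides the pin and part of the slot here, so I'll continue by measured pose and force.

play_rows --steps '[[[0,-2,10,0,0,0],[0,-2,20,0,0,0],[0,-2,30,0,0,0],[0,-2,30,0,0,0],[0,-2,30,0,0,0],[0,-2,30,0,0,0]]]'

```text
time: 6.3
tool_pos: [0.545, -0.1649, 0.196]
tool_rot: [-0.0, 0.268, 0.963, 0.0]
contact_force: [-0.1, -0.1, -1.6]
gripper_width: 0.276
grasp_force: 60.4
```

```bash
python3 -c "
from h import *
im,W=cloud('top');cv2.imwrite('pics/top2.png',cv2.resize(im[180:280,320:460],None,fx=5,fy=5))
go(.5452,-.164,.180,59)"
```

```text
t 6.35 pos [ 545.3 -165.   196.6] yaw 58.9 F [-0.2 -0.3 -0.5] w 0.276 gf 60.4
shift [ 0.7  0.8 16.6] turn [ 0.    0.03 -0.09]
```

play_rows --steps '[[[0,0.5,4,0,0,0],[0,0.5,7,0,0,0],[0,0.5,10,0,0,0],[0,0.5,12,0,0,0],[0,0.5,14,0,0,0],[0,0.5,15,0,0,0],[0,0.5,15,0,0,0]]]'

```text
time: 6.93
tool_pos: [0.5452, -0.1644, 0.1809]
tool_rot: [-0.0, 0.268, 0.963, 0.0]
contact_force: [0.4, 0.0, -0.0]
gripper_width: 0.274
grasp_force: 60.4
```

play_rows --steps '[[[0,0,2,0,0,0],[0,0,4,0,0,0],[0,0,6,0,0,0],[0,0,8,0,0,0],[0,0,8,0,0,0]]]'

```text
time: 7.35
tool_pos: [0.5451, -0.1644, 0.1726]
tool_rot: [-0.001, 0.268, 0.963, 0.0]
contact_force: [-0.5, -0.2, -2.2]
gripper_width: 0.27
grasp_force: 60.4
```

play_rows --steps '[[[0,0,5,0,0,0],[0,0,10,0,0,0],[0,0,15,0,0,0],[0,0,19,0,0,0],[0,0,22,0,0,0],[0,0,24,0,0,0],[0,0,24,0,0,0],[0,0,24,0,0,0]]]'

```text
time: 8.02
tool_pos: [0.5454, -0.1645, 0.1492]
tool_rot: [-0.0, 0.268, 0.963, -0.0]
contact_force: [0.0, 0.6, -1.0]
gripper_width: 0.275
grasp_force: 60.4
```

play_rows --steps '[[[0,0,2,0,0,0],[0,0,4,0,0,0],[0,0,5,0,0,0],[0,0,5,0,0,0],[0,0,5,0,0,0]]]'

```text
time: 8.43
tool_pos: [0.5454, -0.1645, 0.1443]
tool_rot: [-0.0, 0.268, 0.963, -0.0]
contact_force: [0.6, 0.4, -1.1]
gripper_width: 0.271
grasp_force: 60.5
```

play_rows --steps '[[[0,0,1,0,0,0],[0,0,2,0,0,0],[0,0,2,0,0,0],[0,0,2,0,0,0]]]'

```text
time: 8.77
tool_pos: [0.5458, -0.1647, 0.1437]
tool_rot: [0.0, 0.268, 0.963, -0.0]
contact_force: [-1.6, 0.9, 6.0]
gripper_width: 0.273
grasp_force: 61.3
```

play_rows --steps '[[[0,0,1,0,0,0],[0,0,2,0,0,0],[0,0,2,0,0,0],[0,0,2,0,0,0]]]'

```text
time: 9.1
tool_pos: [0.5458, -0.1647, 0.1419]
tool_rot: [0.001, 0.268, 0.963, -0.0]
contact_force: [-3.2, 0.7, 6.5]
gripper_width: 0.276
grasp_force: 61.4
```

It yields (1.8 mm for about 0.5 N), so the pin is on the pad. I'll keep pressing in small steps.

play_rows --steps '[[[0,0,1,0,0,0],[0,0,2,0,0,0],[0,0,2,0,0,0],[0,0,2,0,0,0]]]'

```text
time: 9.43
tool_pos: [0.5458, -0.1647, 0.1399]
tool_rot: [0.001, 0.268, 0.963, -0.0]
contact_force: [-2.0, 1.0, 6.0]
gripper_width: 0.275
grasp_force: 61.4
```

play_rows --steps '[[[0,0,1,0,0,0],[0,0,1.5,0,0,0],[0,0,1.5,0,0,0],[0,0,1.5,0,0,0]]]'

```text
time: 9.77
tool_pos: [0.5459, -0.1648, 0.1386]
tool_rot: [0.001, 0.268, 0.963, -0.0]
contact_force: [-2.9, 1.3, 6.7]
gripper_width: 0.275
grasp_force: 61.5
```

play_rows --steps '[[[0,0,1,0,0,0],[0,0,1.5,0,0,0],[0,0,1.5,0,0,0],[0,0,1.5,0,0,0]]]'

```text
time: 10.1
tool_pos: [0.5459, -0.1648, 0.1372]
tool_rot: [0.001, 0.268, 0.963, -0.0]
contact_force: [-1.6, 0.4, 7.4]
gripper_width: 0.274
grasp_force: 61.6
```

play_rows --steps '[[[0,0,1,0,0,0],[0,0,1.5,0,0,0],[0,0,1.5,0,0,0],[0,0,1.5,0,0,0]]]'

```text
time: 10.43
tool_pos: [0.5457, -0.1648, 0.1347]
tool_rot: [0.0, 0.268, 0.963, -0.0]
contact_force: [-1.4, 0.1, 5.0]
gripper_width: 0.273
grasp_force: 61.2
```

play_rows --steps '[[[0,0,0,0,0,0],[0,0,0,0,0,0],[0,0,0,0,0,0],[0,0,0,0,0,0],[0,0,0,0,0,0],[0,0,0,0,0,0]]]'

```text
time: 10.93
tool_pos: [0.5456, -0.1647, 0.134]
tool_rot: [0.0, 0.268, 0.963, -0.0]
contact_force: [0.3, -0.5, 4.8]
gripper_width: 0.276
grasp_force: 61.2
```

```bash
python3 -c "
from h import *
im,W=cloud('top'); cv2.imwrite('pics/top3.png',im); np.save('top3.npy',W)
xd=np.array([np.cos(np.radians(-114.3)),np.sin(np.radians(-114.3))]); o=np.array([.5714,-.105])+.005*xd
q=W[...,:2]-o; a=q@xd; b=q@np.array([-xd[1],xd[0]])
for lo in range(-240,-90,10):
    m=(a*1000>=lo)&(a*1000<lo+10)&(abs(b)<.06); print(lo,m.sum(),np.round(np.nanpercentile(W[m][:,2],[10,50,90])*1000) if m.sum() else '')
go(.545,-.165,.245,59)"
```

```text
-240 136 [-4. -0.  3.]
-230 70 [-4. -0.  2.]
-220 64 [82. 85. 88.]
-210 267 [14. 42. 86.]
-200 110 [13. 16. 76.]
-190 132 [13. 20. 79.]
-180 140 [14. 75. 80.]
-170 145 [14. 73. 79.]
-160 148 [14. 72. 78.]
-150 155 [14. 23. 79.]
-140 157 [12. 17. 74.]
-130 141 [12. 15. 19.]
-120 109 [15. 90. 94.]
-110 162 [88. 92. 95.]
-100 157 [89. 92. 94.]
t 10.98 pos [ 545.6 -164.7  134. ] yaw 58.9 F [-1.4 -1.   4.1] w 0.274 gf 61.2
shift [   0.3   -0.6 -111. ] turn [-0.    0.04 -0.09]
```

The drawer is open. I'll withdraw the pin.

play_rows --steps '[[[0,0,-10,0,0,0],[0,0,-25,0,0,0],[0,0,-45,0,0,0],[0,0,-70,0,0,0],[0,0,-95,0,0,0],[0,0,-115,0,0,0],[0,0,-115,0,0,0],[0,0,-115,0,0,0],[0,0,-115,0,0,0]]]'

```text
time: 11.73
tool_pos: [0.5445, -0.164, 0.2465]
tool_rot: [-0.002, 0.268, 0.963, 0.0]
contact_force: [0.3, 0.5, -2.3]
gripper_width: 0.275
grasp_force: 60.5
```

```bash
python3 -c "
from h import *
go(.5283,.3063,.245,58.9)
W=np.load('top3.npy')
xd=np.array([np.cos(np.radians(-114.3)),np.sin(np.radians(-114.3))]); o=np.array([.5714,-.105])+.005*xd
q=W[...,:2]-o; a=q@xd; b=q@np.array([-xd[1],xd[0]])
m=(a>-.203)&(a<-.125)&(abs(b)<.05)&(W[...,2]>.065)
P=W[m]; c,r=cv2.minEnclosingCircle((P[:,:2]*1000).astype(np.float32)); print('cup',c,r,P.mean(0),'expected',o-.165*xd, np.percentile(P[:,2],[50,95]))
"
```

```text
t 11.73 pos [ 544.5 -164.   246.5] yaw 58.9 F [ 0.3  0.5 -2.3] w 0.275 gf 60.5
shift [256.7 394.4   2.3] turn [-0.01 -0.19  0.02]
cup (637.638671875, 40.22238540649414) 31.02840232849121 [0.63605984 0.04027066 0.07691535] expected [0.6372423  0.04082452] [0.07724509 0.08104811]
```

play_rows --steps '[[[11,17,0,0,0,0],[34,51,0,0,0,0],[57,86,0,0,0,0],[80,121,0,0,0,0],[103,156,0,0,0,0],[126,191,0,0,0,0],[149,226,0,0,0,0],[172,261,0,0,0,0],[195,296,0,0,0,0],[218,335,0,0,0,0],[240,368,0,0,0,0],[256.5,394,0,0,0,0]]]'

```text
time: 12.73
tool_pos: [0.5272, 0.3078, 0.2454]
tool_rot: [-0.002, 0.267, 0.964, -0.001]
contact_force: [0.6, -0.6, -0.5]
gripper_width: 0.273
grasp_force: 60.4
```

play_rows --steps '[[[0,0,10,0,0,0],[0,0,20,0,0,0],[0,0,30,0,0,0],[0,0,40,0,0,0],[0,0,45,0,0,0],[0,0,45,0,0,0],[0,0,45,0,0,0],[0,0,45,0,0,0]]]'

```text
time: 13.4
tool_pos: [0.5297, 0.3049, 0.2045]
tool_rot: [0.0, 0.268, 0.963, 0.0]
contact_force: [-0.1, -0.3, -1.4]
gripper_width: 0.273
grasp_force: 60.4
```

```bash
python3 -c "
from h import *
go(.5283,.3063,.097,58.9)"
```

```text
t 13.4 pos [529.7 304.9 204.5] yaw 58.9 F [-0.1 -0.3 -1.4] w 0.273 gf 60.4
shift [  2.    0.4 107.5] turn [ 0.05  0.04 -0.04]
```

play_rows --steps '[[[1,0.5,3,0,0,0],[2,0.5,8,0,0,0],[2,0.5,14,0,0,0],[2,0.5,16,0,0,0],[2,0.5,16,0,0,0],[2,0.5,16,0,0,0]]]'

```text
time: 13.9
tool_pos: [0.5275, 0.3068, 0.1873]
tool_rot: [-0.0, 0.268, 0.963, -0.0]
contact_force: [1.0, 0.2, -1.4]
gripper_width: 0.273
grasp_force: 60.4
```

play_rows --steps '[[[0,0,4,0,0,0],[0,0,8,0,0,0],[0,0,12,0,0,0],[0,0,15,0,0,0],[0,0,16,0,0,0],[0,0,16,0,0,0]]]'

```text
time: 14.4
tool_pos: [0.5274, 0.3067, 0.1711]
tool_rot: [-0.0, 0.268, 0.963, -0.0]
contact_force: [0.5, -0.8, -1.5]
gripper_width: 0.279
grasp_force: 60.4
```

play_rows --steps '[[[-0.3,0,8,0,0,0],[-0.5,0,18,0,0,0],[-0.5,0,28,0,0,0],[-0.5,0,38,0,0,0],[-0.5,0,48,0,0,0],[-0.5,0,57,0,0,0],[-0.5,0,64,0,0,0],[-0.5,0,69,0,0,0],[-0.5,0,71,0,0,0],[-0.5,0,71,0,0,0],[-0.5,0,71,0,0,0]]]'

```text
time: 15.32
tool_pos: [0.5284, 0.3067, 0.1012]
tool_rot: [0.0, 0.268, 0.963, 0.0]
contact_force: [0.3, -0.5, -1.2]
gripper_width: 0.271
grasp_force: 60.5
```

play_rows --steps '[[[0,0,1,0,0,0],[0,0,2,0,0,0],[0,0,3,0,0,0],[0,0,3,0,0,0],[0,0,3,0,0,0]]]'

```text
time: 15.73
tool_pos: [0.5281, 0.3066, 0.0978]
tool_rot: [0.0, 0.268, 0.963, 0.0]
contact_force: [0.6, 0.6, -1.1]
gripper_width: 0.274
grasp_force: 60.5
```

play_rows --steps '[[[0,0,0.5,0,0,0],[0,0,0.5,0,0,0],[0,0,0.5,0,0,0],[0,0,0.5,0,0,0],[0,0,0.5,0,0,0],[0,0,0.5,0,0,0],[0,0,0.5,0,0,0],[0,0,0.5,0,0,0]]]' --claw 1

```text
time: 16.4
tool_pos: [0.5282, 0.3066, 0.0973]
tool_rot: [0.0, 0.268, 0.963, 0.0]
contact_force: [-0.4, -0.1, 0.2]
gripper_width: 0.996
grasp_force: 0.0
```

play_rows --steps '[[[0,0,-10,0,0,0],[0,0,-30,0,0,0],[0,0,-60,0,0,0],[0,0,-95,0,0,0],[0,0,-130,0,0,0],[0,0,-160,0,0,0],[0,0,-160,0,0,0],[0,0,-160,0,0,0]]]'

```text
time: 17.07
tool_pos: [0.5295, 0.3072, 0.2617]
tool_rot: [0.003, 0.268, 0.963, 0.002]
contact_force: [0.6, 0.5, -0.7]
gripper_width: 1.0
grasp_force: 0.0
```

```bash
python3 -c "
from h import *
go(.6374,.0405,.25,-24.3)"
```

```text
t 17.07 pos [529.5 307.2 261.7] yaw 58.9 F [ 0.6  0.5 -0.7] w 1.0 gf 0.0
shift [-230.  -172.8   11.6] turn [ 4.300e-01 -4.000e-02  8.322e+01]
```

play_rows --steps '[[[-18,-14,0,0,0,7],[-40,-30,0,0,0,14],[-62,-46,0,0,0,21],[-84,-62,0,0,0,28],[-106,-80,0,0,0,35],[-128,-96,0,0,0,42],[-150,-112,0,0,0,49],[-172,-130,0,0,0,56],[-194,-146,0,0,0,63],[-212,-160,0,0,0,70],[-224,-168,0,0,0,77],[-230,-173,0,0,0,83]]]'

```text
time: 18.07
tool_pos: [0.6355, 0.0376, 0.2552]
tool_rot: [-0.001, 0.841, 0.541, -0.001]
contact_force: [-0.2, 0.5, -0.2]
gripper_width: 1.002
grasp_force: 0.0
```

play_rows --steps '[[[0,0,20,0,0,0],[0,0,50,0,0,0],[0,0,75,0,0,0],[0,0,90,0,0,0],[0,0,95,0,0,0],[0,0,95,0,0,0],[0,0,95,0,0,0],[0,0,95,0,0,0],[0,0,95,0,0,0]]]'

```text
time: 18.82
tool_pos: [0.637, 0.0396, 0.1646]
tool_rot: [0.001, 0.839, 0.544, 0.001]
contact_force: [-0.5, 0.1, -0.1]
gripper_width: 1.001
grasp_force: 0.0
```

```bash
python3 -c "
from h import *
go(.6374,.0405,.10,-24.3)
im,W=cloud('top'); cv2.imwrite('pics/top4.png',im[100:340,160:480]); np.save('top4.npy',W)
Z=np.nan_to_num(W[...,2]);m=np.zeros_like(Z,bool);m[210:260,200:260]=1
P=W[m&(abs(Z-.137)<.015)];print('grip',P.mean(0),np.median(P[:,2]))
go(.6374,.0405,.028,-24.3)"
```

```text
t 18.82 pos [637.   39.6 164.6] yaw -24.1 F [-0.5  0.1 -0.1] w 1.001 gf 0.0
shift [ 0.9 -0.2 64.6] turn [ 0.19 -0.07  0.22]
grip [0.52715197 0.30492164 0.13527371] 0.1356659690397446
t 18.87 pos [636.8  39.7 164.4] yaw -24.1 F [0.  0.4 0.5] w 1.004 gf 0.0
shift [  0.8  -0.2 136.4] turn [ 0.17 -0.06  0.22]
```

View pics/top4.png

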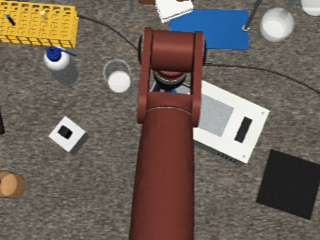

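The pin is back in its stand (crop px (66,131), grip height 136 mm as at the start), and the arm is over the open drawer. I'll descend onto the cup.

play_rows --steps '[[[0.5,0,20,0,0,0],[1,0,45,0,0,0],[1,0,65,0,0,0],[1,0,75,0,0,0],[1,0,80,0,0,0],[1,0,80,0,0,0]]]'

```text
time: 19.37
tool_pos: [0.6359, 0.0406, 0.0817]
tool_rot: [-0.0, 0.839, 0.544, -0.0]
contact_force: [-0.7, -0.4, -0.1]
gripper_width: 0.998
grasp_force: 0.0
```

play_rows --steps '[[[0,0,6,0,0,0],[0,0,14,0,0,0],[0,0,24,0,0,0],[0,0,34,0,0,0],[0,0,42,0,0,0],[0,0,42,0,0,0]]]'

```text
time: 19.87
tool_pos: [0.6342, 0.0406, 0.0372]
tool_rot: [-0.001, 0.839, 0.544, -0.002]
contact_force: [0.5, 0.6, -0.2]
gripper_width: 0.995
grasp_force: 0.0
```

play_rows --steps '[[[0,0,4,0,0,0],[0,0,8,0,0,0],[0,0,12,0,0,0],[0,0,14,0,0,0],[0,0,14,0,0,0],[0,0,14,0,0,0]]]'

```text
time: 20.37
tool_pos: [0.6362, 0.0406, 0.0263]
tool_rot: [0.0, 0.839, 0.544, 0.0]
contact_force: [-0.0, -0.6, 0.5]
gripper_width: 1.003
grasp_force: 0.0
```

play_rows --steps '[[[0,1,0,0,0,0],[0,1,0,0,0,0],[0,1,0,0,0,0],[0,1,0,0,0,0],[0,1,0,0,0,0],[0,1,0,0,0,0],[0,1,0,0,0,0],[0,1,0,0,0,0]]]' --claw -1

```text
time: 21.03
tool_pos: [0.6378, 0.0401, 0.0271]
tool_rot: [0.0, 0.839, 0.544, 0.001]
contact_force: [0.7, -0.5, 5.2]
gripper_width: 0.663
grasp_force: 63.5
```

play_rows --steps '[[[0,0,-3,0,0,0],[0,0,-10,0,0,0],[0,0,-20,0,0,0],[0,0,-35,0,0,0],[0,0,-60,0,0,0],[0,0,-90,0,0,0],[0,0,-120,0,0,0],[0,0,-150,0,0,0],[0,0,-150,0,0,0],[0,0,-150,0,0,0]]]'

```text
time: 21.87
tool_pos: [0.6389, 0.0401, 0.1808]
tool_rot: [0.002, 0.839, 0.544, 0.003]
contact_force: [-0.9, -0.3, -1.7]
gripper_width: 0.662
grasp_force: 63.8
```

```bash
python3 -c "
from h import *
go(.4065,-.311,.176)"
```

```text
t 21.87 pos [638.9  40.1 180.8] yaw -24.1 F [-0.9 -0.3 -1.7] w 0.662 gf 63.8
shift [-415.4  -69.     3.3] turn [ 0.37 -0.15  0.  ]
```

play_rows --steps '[[[-15,-2,0,0,0,0],[-45,-7,0,0,0,0],[-80,-13,0,0,0,0],[-117,-19,0,0,0,0],[-154,-25,0,0,0,0],[-191,-31,0,0,0,0],[-228,-38,0,0,0,0],[-265,-44,0,0,0,0],[-302,-50,0,0,0,0],[-340,-56,0,0,0,0],[-380,-63,0,0,0,0],[-415,-69,0,0,0,0]]]'

```text
time: 22.87
tool_pos: [0.4015, -0.3114, 0.1742]
tool_rot: [-0.002, 0.839, 0.544, -0.001]
contact_force: [1.1, 0.3, -1.0]
gripper_width: 0.659
grasp_force: 63.9
```

play_rows --steps '[[[0,0,20,0,0,0],[0,0,50,0,0,0],[0,0,80,0,0,0],[0,0,105,0,0,0],[0,0,125,0,0,0],[0,0,135,0,0,0],[0,0,140,0,0,0],[0,0,140,0,0,0],[0,0,140,0,0,0]]]'

```text
time: 23.62
tool_pos: [0.4049, -0.3109, 0.0369]
tool_rot: [0.0, 0.839, 0.544, 0.0]
contact_force: [0.2, 0.4, -0.8]
gripper_width: 0.66
grasp_force: 63.9
```

```bash
python3 -c "
from h import *
go(.4065,-.311,.0166)"
```

```text
t 23.62 pos [ 404.9 -310.9   36.9] yaw -24.1 F [ 0.2  0.4 -0.8] w 0.66 gf 63.9
shift [ 0.6  1.5 20.3] turn [ 0.03  0.02 -0.  ]
```

play_rows --steps '[[[0,0,4,0,0,0],[0,0,8,0,0,0],[0,0,12,0,0,0],[0,0,15,0,0,0],[0,0,17,0,0,0],[0,0,18,0,0,0],[0,0,18,0,0,0],[0,0,18,0,0,0]]]'

```text
time: 24.28
tool_pos: [0.4047, -0.3105, 0.0183]
tool_rot: [-0.0, 0.839, 0.544, -0.0]
contact_force: [0.9, 0.3, -1.3]
gripper_width: 0.666
grasp_force: 63.9
```

play_rows --steps '[[[0,0,1,0,0,0],[0,0,1.5,0,0,0],[0,0,1.5,0,0,0],[0,0,1.5,0,0,0]]]'

```text
time: 24.62
tool_pos: [0.4048, -0.3106, 0.0169]
tool_rot: [0.0, 0.839, 0.544, -0.0]
contact_force: [0.2, -0.2, -0.7]
gripper_width: 0.662
grasp_force: 63.9
```

play_rows --steps '[[[0,0,0.5,0,0,0],[0,0,1,0,0,0],[0,0,1,0,0,0],[0,0,1,0,0,0]]]'

```text
time: 24.95
tool_pos: [0.4047, -0.3105, 0.0158]
tool_rot: [-0.0, 0.839, 0.544, -0.0]
contact_force: [0.5, 0.7, -0.5]
gripper_width: 0.664
grasp_force: 63.9
```

play_rows --steps '[[[0,0,0.5,0,0,0],[0,0,1,0,0,0],[0,0,1,0,0,0],[0,0,1,0,0,0]]]'

```text
time: 25.28
tool_pos: [0.4048, -0.3106, 0.0151]
tool_rot: [-0.0, 0.839, 0.544, -0.0]
contact_force: [-1.8, 0.3, 3.3]
gripper_width: 0.662
grasp_force: 64.1
```

Contact with the mat. I'll release and retreat straight up.

play_rows --steps '[[[0,0,0,0,0,0],[0,0,0,0,0,0],[0,0,0,0,0,0],[0,0,0,0,0,0],[0,0,0,0,0,0],[0,0,0,0,0,0],[0,0,0,0,0,0],[0,0,0,0,0,0]]]' --claw 1

```text
time: 25.95
tool_pos: [0.4047, -0.3106, 0.0148]
tool_rot: [0.0, 0.839, 0.544, -0.0]
contact_force: [-0.1, 0.5, -0.7]
gripper_width: 0.998
grasp_force: 0.0
```

play_rows --steps '[[[0,0,-5,0,0,0],[0,0,-15,0,0,0],[0,0,-30,0,0,0],[0,0,-55,0,0,0],[0,0,-85,0,0,0],[0,0,-120,0,0,0],[0,0,-155,0,0,0],[0,0,-190,0,0,0],[30,0,-200,0,0,0],[70,0,-200,0,0,0],[110,0,-200,0,0,0],[150,0,-200,0,0,0]]]'

```text
time: 26.95
tool_pos: [0.4666, -0.1725, 0.2168]
tool_rot: [0.001, 0.839, 0.543, 0.001]
contact_force: [0.3, -0.0, -0.6]
gripper_width: 1.002
grasp_force: 0.0
```

play_rows --steps '[[[40,0,0,0,0,0],[80,0,0,0,0,0],[120,0,0,0,0,0],[120,0,0,0,0,0],[120,0,0,0,0,0],[120,0,0,0,0,0]]]'

```text
time: 27.45
tool_pos: [0.5149, -0.0641, 0.2155]
tool_rot: [0.0, 0.839, 0.544, 0.0]
contact_force: [-0.7, -0.1, 0.3]
gripper_width: 1.004
grasp_force: 0.0
```

```bash
python3 -c "
from h import *
im,W=cloud('top'); cv2.imwrite('pics/top5.png',im)
Z=np.nan_to_num(W[...,2])
def f(n,box,lo,hi):
    m=np.zeros_like(Z,bool);u0,v0,u1,v1=box;m[v0:v1,u0:u1]=1;P=W[m&(Z>lo)&(Z<hi)]
    c,r=cv2.minEnclosingCircle((P[:,:2]*1000).astype(np.float32)) if len(P) else (0,0);print(n,len(P),P.mean(0),np.median(P[:,2]),c,r)
f('cup',(410,240,495,325),.055,.09)
f('grip',(200,210,260,260),.122,.15)
f('beaker',(255,150,300,200),.03,.2); f('wash',(195,140,245,190),.03,.3); f('amber',(135,262,195,305),.03,.3)
print(manip.state()['tool_pos'],manip.state()['contact_force'])"
```

```text
cup 411 [ 0.4033154  -0.3081402   0.06498891] 0.06525183809497603 (403.42559814453125, -309.1824645996094) 30.768070220947266
grip 98 [0.52686377 0.30479199 0.13534861] 0.13591945913632064 (527.9268798828125, 305.2572326660156) 15.308148384094238
beaker 441 [0.69958351 0.17849392 0.0740137 ] 0.07526055852392921 (693.7185668945312, 177.42434692382812) 38.457916259765625
wash 945 [0.70989936 0.32263465 0.13526779] 0.15269627257219676 (757.53662109375, 344.24896240234375) 90.7660903930664
amber 837 [0.39094027 0.45313922 0.11672527] 0.12127103634525072 (393.501708984375, 465.6794128417969) 36.1101188659668
[ 0.51477313 -0.06470256  0.21537283] [ 1.27481966 -0.45268641 -0.38336304]
```

View pics/top5.png

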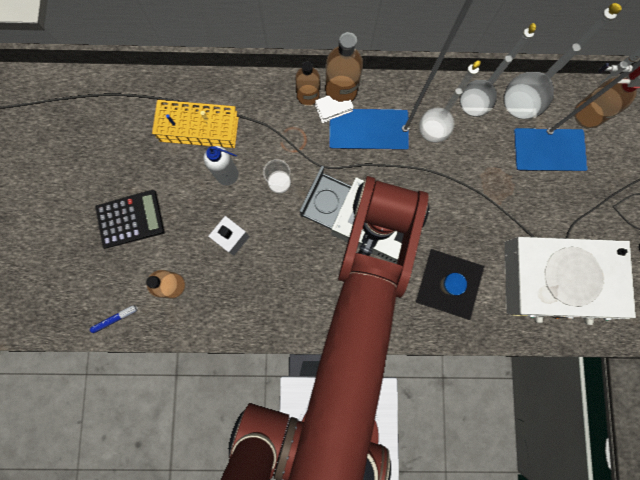

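The cup (px (455,284)) stands upright on the mat, about 4 mm from its centre. The drawer (325,200) is open, the pin (224,232) is home and the bystanders haven't moved, so I'm handing in.

```bash
python3 -c "
from h import *
print(order.job_done())"
```

```text
the job is handed in; nothing more can be done
None
```

I handed the job in at about 27.5 s: the drawer is open, the pin is home in its stand, the cup stands upright about 4 mm from the mat's centre, and the bystanders have not moved; no verdict came back.

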